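# Switch on a deep-set isolator with a T-key

### The arm

A 7-joint arm with a two-finger parallel gripper is mounted at the origin on the work surface. World frame = base frame: x ahead of the robot, y to its left, z up, the work surface at z = 0. Lengths are in m, angles in rad, forces in N, time in s.
With the tool pointing down it reaches from about 0.425 to 0.925 m from the base axis. Payload 6.8 kg.
Tool frame: the origin (TCP) lies midway between the tips of the shut fingers; the grasp point (between the pads) lies 19 mm behind it; x points along the fingers, y is the direction in which the jaws open and shut, and the axes are right-handed (so a half turn about x gives the same grasp; the last joint's range is limited). The gripper opens to 85 mm and grips with 20 to 120 N. Pads are 22 mm wide; open, the fingers measure 114 mm over their backs; the gripper's body (76 mm by 85 mm) begins 54 mm behind the grasp point. The pads swing forward as they close: fully open they stand 13 mm farther back than shut.
Start: joints at [-1.37, 0.477, 0.022, 1.555, -0.011, 1.109, -0.083], TCP at [0.205, 0.643, 0.231] pointing down, gripper open.
Joint ranges: [-2.96, 2.96], [-0.34, 2.1], [-1.41, 1.46], [0.24, 2.44], [-1.37, 4.51], [0.17, 1.92], [-2.96, 2.96]. Speed limits (rad/s): [2.39, 2.39, 3.14, 3.14, 3.14, 3.14, 3.14].

### API

Orientations are given as a rotation vector (axis times angle).
In Python, from bench import r, viewer, nets gives the robot as it stands.
- The arm moves only by the shell command python3 -m pendant 'ROWS' [FORCE]. ROWS is JSON, one flat list of numbers, 5 for each row, row after row: the finger opening in mm, from 0 to 85.4, then the shift along the tool's x, y, z in mm, then the turn about the tool's x in rad. A call has 1 to 20 rows; each row shifts and turns the commanded pose from where the row before left it, along the tool's axes as they then stand; what a row does not reach is not made up. A row lasts 1/8 s, in which the tool goes at most 62.5 mm and 10.7 degrees, less where a joint would pass 70% of its speed; a pose out of reach is approached as far as the arm can. A call with a gripper value outside its range is refused whole. The fingers move at their own pace and stop on an object; FORCE is the grip in N (left out, the last holds). Time passes only in rows, so rows that do not move let the fingers close. It gives the time, the measured TCP pose, the force and the opening at its end, in the units of the state.
- r.get_obs(): the state, without advancing time (a new reading comes with each control period).
- viewer.grab_frame(name): name is "side" or "top" or "wrist"; returns (picture, depth): 384x512x3 uint8, red, green, blue; 384x512 float32, m along the optical axis (not along the pixel's ray), 0 where there is no reading.
- viewer.calibration(name): a dict with "mtx" (3x3 intrinsics, pixels), "world_to_cam" (4x4, takes a point from world to camera coordinates). Camera axes: x right, y up, looking along -z (the intrinsics and any distortion apply to the point x, -y, -z); pixel columns grow to the right and rows downward; lengths in m; the calibration is good to about 2 mm. The wrist camera is an equidistant fisheye: a pixel r from the principal point sees the ray r / f radians off the axis. A picture is of the moment at which its call begins: read the wrist's pose just before it. calibration takes no time and is no camera call; for the wrist camera it gives the pose at the moment of the call.
- r.hand_in(): hands the job in, once; it reports no verdict.
Trained networks look in the newest picture that a camera, given by its name, has taken for a name from the list of things; names that differ only in an ending like _2 or _b are one class to them, and where a whole thing is asked for, a point or a joint stands for the part that bears it (a point fixed in the world has none). Each returns a list of dicts, best first, with "score" (0 to 1); they miss things now and then, are a little off and sometimes report something else, mostly with a low value. They report only what shows in the picture. A call takes as long as a camera call. They do not tell look-alikes from the thing itself.
- nets.look_for(name, camera): "location" ([x, y, z] in m, in world coordinates, good to about 4 mm: the middle of the surface that is visible of it).
- nets.silhouettes(name, camera): "mask" (384x512 bool, what is visible of it).
The state is a dict: "clock": time; "joints": joint angles; "qvel": joint speeds; "tau": joint torques, N m; "tcp_pos": TCP position; "orientation": TCP orientation; "contact_force": force on the tool from outside, world axes, zero at the start; "moment": the same for the moment, N m; "grip_width": finger opening in m.
Only numpy, scipy, OpenCV 4.12 (cv2) and the standard library are available. Lean on these libraries where they do the work, as an engineer would, in place of code of your own. Each camera call takes 0.05 s, during which the arm holds its last target. There are 200 camera calls.

### The job

Take the T-key out of its wooden rest, lower it down the tube of the grey enclosure, and feel its square socket gently all the way onto the square stem at the bottom. With the key, turn the stem clockwise (seen from above) to its end stop without forcing it, then draw the key out and stand it back in its rest. Leave the tray, the screwdriver and the contactor where they are.

Things in the scene. Friction and masses are not known exactly. Their poses are not given: they have to be found in the camera images.
- enclosure: Grey box, fixed to the bench, 160 x 140 x 110 mm, origin at the centre of its underside, z up. An upright round tube runs down its middle from the lid; a white pointer on the lid turns with the stem at the tube's bottom.
- shaft_mouth (a point): Centre of the tube's open top rim: 8 mm above the lid, 118 mm above the bench. Bore 38 mm in diameter, rim wall 4 mm.
- shaft_floor (a point): Centre of the tube's solid floor, 98 mm straight below shaft_mouth. A brass stem 12 mm square rises 26 mm from the floor, its top 4 mm tapered to 6.6 mm square; its top is 72 mm below the mouth. It stands up to 1.5 mm off the tube's axis, and its square sits at any, unknown angle to the enclosure: find it by feel (or by looking down the tube).
- stem (a joint): Angle of the square stem in rad: 0 as found (off), grows as it turns clockwise seen from above, firm end stop at 1.2 (on). It has dry friction of about 0.12 N m and does not spring back; the key turns with up to 0.14 rad of play either way, and pushing it 0.1 rad past the stop already strains it. The value and does not say how the square itself is oriented.
- key_bar (a point): Centre of the cross bar of the steel T-key (0.3 kg or so). The bar is 100 mm long along the key's y axis, 14 mm thick along x, 20 mm high; grip it across its thickness at mid-length. The key's z axis points up along the 12 mm round shank.
- key_tip (a point): Centre of the key's lower end, 180 mm straight below key_bar. The end is a head 22 mm square outside, with a square socket 13.6 mm wide, 32 mm deep, opening downwards, sides parallel to the key's x and y. It slips over the stem if within about 0.14 rad of the stem's angle (each quarter turn is alike). Fully seated, this end stands on the tube floor.
- rest_floor (a point): Centre of the floor of the well in the key rest, a fixed wooden block 76 x 76 x 62 mm on the bench. The well is 30 mm square, parallel to the block's sides (this point's x, y), 56 mm deep; this floor is 6 mm above the bench. The key stands in it upright on its lower end, at the start with its sides within 0.12 rad of the well's.
- screw_tray: Bystander: orange open tray of screws and connectors, 120 x 170 x 45 mm, origin at the centre of its underside.
- screwdriver: Bystander: black-handled screwdriver lying on the bench, about 200 mm long, handle end towards its own -x.
- contactor: Bystander: black and grey contactor, 75 x 48 x 78 mm, origin at the centre of its underside.
Things that resemble listed ones, but are neither listed nor needed, are in the scene too. Of the things shaped like the part that bears key_bar, the bare steel one is meant. Leave any blue look-alike of the part that bears rest_floor alone.

How it is judged:
By the outcome, as a careful person would: the job done as asked, in the order asked, and still so for the second after the job is handed in, with the robot touching nothing.
It also fails if it takes over 72 s, if anything falls off the work surface, if the arm or the gripper's body presses on something with over 40 N, if the wrist force passes 120 N, or if a joint passes its speed limit or range.

## Working session

There is one attempt and no reset: what is moved stays moved. The work goes in short steps, Python scripts to look and compute and a shell command to move; the robot and the scene stay as the last step left them, time stands still between calls to the robot, and variables do not carry over. Pictures are saved under pics/ and viewed, about 8 in all and at most 12, crops included, and the job is handed in when it is done.

```bash
ls; mkdir -p pics; cat > h.py <<'E'
import numpy as np, cv2
from bench import r, viewer, nets
from scipy.spatial.transform import Rotation as R
def save(name,img): cv2.imwrite('pics/'+name+'.png',img[:,:,::-1])
def cloud(cam,depth,cal):
    K=np.array(cal['mtx']);T=np.linalg.inv(np.array(cal['world_to_cam']))
    v,u=np.mgrid[0:depth.shape[0],0:depth.shape[1]].astype(float)
    x=(u-K[0,2])/K[0,0];y=(v-K[1,2])/K[1,1]
    if cam=='wrist':
        th=np.hypot(x,y);s=np.tan(th)/np.maximum(th,1e-9);x=x*s;y=y*s
    P=np.stack([x*depth,-y*depth,-depth,np.ones_like(depth)],-1)
    return (P@T.T)[...,:3]
def proj(cal,p,cam='top'):
    q=np.array(cal['world_to_cam'])@np.append(p,1);K=np.array(cal['mtx'])
    x,y=q[0]/-q[2],-q[1]/-q[2]
    if cam=='wrist':
        t=np.hypot(x,y);s=np.arctan(t)/max(t,1e-9);x*=s;y*=s
    return K[0,0]*x+K[0,2],K[1,1]*y+K[1,2]
E
python3 - <<'E'
from h import *
o=r.get_obs();print(o)
ims=[]
for c in ['top','side']:
    im,d=viewer.grab_frame(c);cal=viewer.calibration(c)
    np.savez(f'{c}0.npz',im=im,d=d);save(c+'0',im)
    print(c,np.round(cal['mtx'],1).tolist(),np.round(np.linalg.inv(cal['world_to_cam']),3).tolist(),{k for k in cal})
    for n in ['enclosure','key_bar','rest_floor','shaft_mouth','screw_tray','screwdriver','contactor']:
        try:
            for e in nets.look_for(n,c): print(n,round(e['score'],2),np.round(e['location'],3),np.round(proj(cal,e['location'])))
        except Exception as x: print(n,x)
E
```

```text
pics
{'clock': 0.0, 'joints': array([-1.37009864,  0.47782444,  0.02234006,  1.55647465, -0.01150135,
        1.10929389, -0.08311065]), 'qvel': array([ 0.0005088 , -0.00100567,  0.00082695,  0.00073656,  0.00091661,
        0.00115049, -0.00102854]), 'tau': array([ 5.99228915e-04, -5.96460056e+01,  1.60813842e+00, -2.81198716e+01,
        1.25054520e-02,  9.18241072e-03, -7.56527982e-06]), 'tcp_pos': array([0.204973  , 0.64249123, 0.23029961]), 'orientation': array([ 0.24088166,  1.5573253 , -0.24382265]), 'contact_force': array([0.26397191, 0.62988712, 0.51212804]), 'moment': array([-0.03477131,  0.03432442,  0.00596301]), 'grip_width': 0.08504346632187114}
top [[401.1, 0.0, 259.8], [0.0, 401.1, 191.7], [0.0, 0.0, 1.0]] [[0.01, 0.99, -0.143, 0.471], [-1.0, 0.007, -0.025, -0.004], [-0.024, 0.143, 0.989, 1.171], [0.0, 0.0, 0.0, 1.0]] {'world_to_cam', 'mtx'}
enclosure 0.75 [0.508 0.195 0.107] [195. 235.]
key_bar 0.79 [ 0.569 -0.123  0.196] [319. 210.]
key_bar 0.68 [ 0.543 -0.259  0.19 ] [375. 221.]
key_bar 0.63 [ 0.44  -0.083  0.189] [302. 263.]
rest_floor 0.93 [ 0.559 -0.123  0.064] 
[... 403 characters left out ...]
51], [-0.098, 0.564, -0.82, -1.028], [-0.02, 0.822, 0.568, 0.859], [0.0, 0.0, 0.0, 1.0]] {'world_to_cam', 'mtx'}
enclosure 0.6 [0.508 0.159 0.091] [219. 174.]
key_bar 0.94 [ 0.545 -0.264  0.175] [234. 240.]
key_bar 0.81 [ 0.573 -0.128  0.187] [242. 201.]
key_bar 0.61 [ 0.434 -0.092  0.145] [192. 209.]
key_bar 0.61 [0.51  0.161 0.086] [219. 174.]
rest_floor 0.93 [ 0.623 -0.012  0.054] [259. 212.]
rest_floor 0.77 [ 0.579 -0.155  0.042] [247. 248.]
shaft_mouth 0.94 [0.51  0.16  0.087] [220. 174.]
shaft_mouth 0.32 [ 0.781 -0.01   0.017] [309. 217.]
screw_tray 0.87 [ 0.779 -0.009  0.018] [309. 216.]
screwdriver 0.84 [ 0.474 -0.439  0.016] [210. 347.]
contactor 0.54 [0.461 0.398 0.063] [206. 146.]
```

View pics/top0.png

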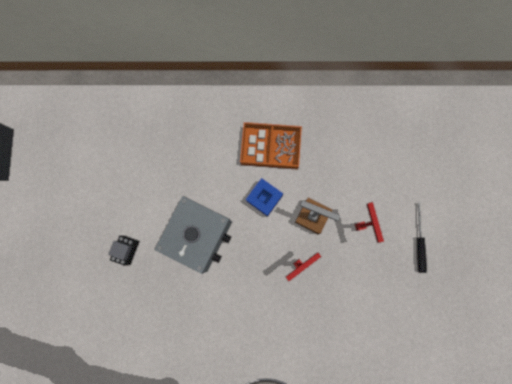

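View pics/side0.png

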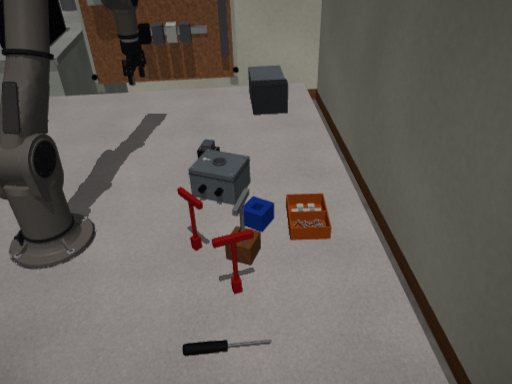

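Top view: the steel key stands in the brown rest (~313,216). Red look-alikes stand at (303,266) and (375,222), the blue rest is at (264,197), and the enclosure mouth is at (191,234).

```bash
python3 - <<'E'
from h import *
for c in ['top','side']:
    f=np.load(c+'0.npz');cal=viewer.calibration(c);P=cloud(c,f['d'],cal);im=f['im'].astype(int)
    ok=f['d']>0
    def rect(m,lab):
        p=P[m];
        if len(p)<8: print(c,lab,len(p));return
        q=(p[:,:2]*1000).astype(np.float32);(cx,cy),(w,h),a=cv2.minAreaRect(q)
        print(c,lab,len(p),'c',round(cx,1),round(cy,1),'wh',round(w,1),round(h,1),'a',round(a,1),'z',np.round(np.percentile(p[:,2],[5,50,95]),3),'mean',np.round(p.mean(0),4))
        m=q-q.mean(0);e=np.linalg.eigh(m.T@m)[1][:,1];print('   major deg',round(np.degrees(np.arctan2(e[1],e[0])),1))
    near=lambda x,y,R:np.hypot(P[...,0]-x,P[...,1]-y)<R
    grey=(im.max(-1)-im.min(-1)<40)
    rect(ok&near(.57,-.125,.07)&(P[...,2]>.17)&(P[...,2]<.23)&grey,'bar')
    rect(ok&near(.57,-.125,.07)&(P[...,2]>.055)&(P[...,2]<.07),'resttop')
    rect(ok&near(.508,.19,.12)&(P[...,2]>.102)&(P[...,2]<.1135),'lid')
    rect(ok&near(.508,.19,.04)&(P[...,2]>.1145)&(P[...,2]<.125),'rim')
    rect(ok&near(.508,.19,.04)&(P[...,2]<.095),'bore')
    if c=='top':
        for n,(u,v,w) in dict(e=(150,190,90),k=(285,185,70)).items():
            cv2.imwrite(f'pics/t_{n}.png',cv2.resize(f['im'][v:v+w,u:u+w,::-1],None,fx=6,fy=6,interpolation=cv2.INTER_CUBIC))
a=cv2.imread('pics/t_e.png')[:540];b=cv2.imread('pics/t_k.png');b=cv2.copyMakeBorder(b,0,540-b.shape[0],0,0,0)
x=np.hstack([a,b]);cv2.imwrite('pics/crop.png',cv2.resize(x,None,fx=.83,fy=.83))
o=r.get_obs();print(R.from_rotvec(o['orientation']).as_matrix().round(3))
E
```

```text
top bar 272 c 569.2 -125.3 wh 100.4 15.0 a 67.5 z [0.185 0.196 0.199] mean [ 0.5683 -0.1247  0.1949]
   major deg 67.8
top resttop 495 c 568.3 -124.8 wh 76.1 76.0 a 63.5 z [0.059 0.062 0.066] mean [ 0.5624 -0.122   0.0622]
   major deg -165.5
top lid 2729 c 511.6 203.7 wh 141.1 159.8 a 64.5 z [0.107 0.11  0.113] mean [0.5111 0.2026 0.1103]
   major deg 153.3
top rim 93 c 505.0 194.7 wh 62.9 60.8 a 21.1 z [0.115 0.118 0.121] mean [0.5094 0.2028 0.1178]
   major deg 154.9
top bore 36 c 511.5 204.7 wh 31.4 32.6 a 39.3 z [0.093 0.094 0.095] mean [0.5131 0.2055 0.0939]
   major deg 142.0
side bar 207 c 568.0 -131.0 wh 99.5 15.9 a 68.8 z [0.178 0.192 0.196] mean [ 0.5676 -0.138   0.1898]
   major deg 67.1
side resttop 239 c 567.7 -129.3 wh 79.7 76.9 a 63.3 z [0.057 0.06  0.062] mean [ 0.577  -0.137   0.0595]
   major deg 101.6
side lid 1084 c 510.5 199.5 wh 146.9 164.3 a 65.3 z [0.104 0.107 0.111] mean [0.5117 0.1928 0.1075]
   major deg 155.2
side rim 20 c 511.6 194.1 wh 40.6 40.1 a 11.3 z [0.115 0.116 0.118] mean [0.5119 0.193  0.1163]
   major deg 135.9
side bore 3
[[-0.     0.304  0.953]
 [ 0.     0.953 -0.304]
 [-1.     0.    -0.   ]]
```

View pics/crop.png

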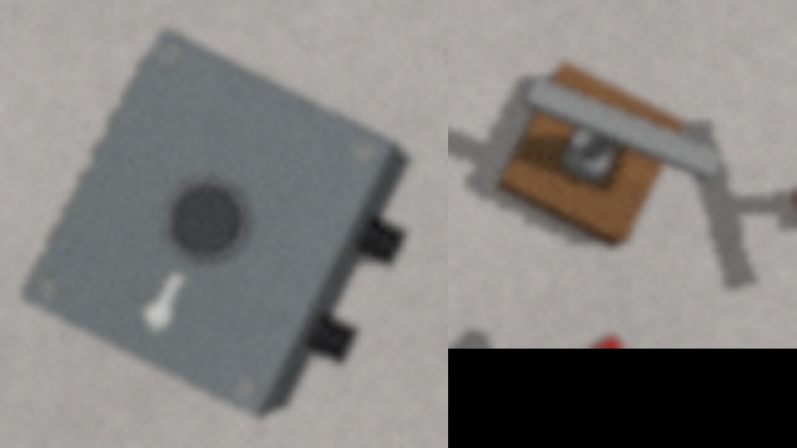

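```bash
python3 - <<'E'
from h import *
o=r.get_obs();cal=viewer.calibration('wrist');print(np.round(cal['mtx'],1).tolist())
T=np.linalg.inv(cal['world_to_cam']);A=R.from_rotvec(o['orientation']).as_matrix()
print('cam in tool',A.T@(T[:3,3]-o['tcp_pos']),(A.T@T[:3,:3]).round(3))
M=np.array([.5116,.204])
co=(A.T@(T[:3,3]-o['tcp_pos']))
# want tool yaw same as now (no turn): shift in tool y,z
for n,h in (('cam over mouth',0),):
    d=np.append(M,0)-T[:3,3]; print(n,(A.T@d*1000).round(1))
E
```

```text
[[297.3, 0.0, 257.2], [0.0, 297.3, 189.3], [0.0, 0.0, 1.0]]
cam in tool [-0.14257395  0.00033435 -0.07290414] [[ 0.002  0.288 -0.958]
 [ 1.    -0.001  0.001]
 [-0.001 -0.958 -0.288]]
cam over mouth [ 373.9 -325.5  498.3]
```

```bash
python3 -m pendant '[85,6,-33.1,35,0, 85,6,-33.1,35,0, 85,6,-33.1,35,0, 85,6,-33.1,35,0, 85,6,-33.1,35,0, 85,6,-33.1,35,0, 85,6,-33.1,35,0, 85,6,-33.1,35,0, 85,6,-33.1,35,0, 85,6,-33.1,35,0, 85,6,-33.1,35,0.1, 85,6,-33.1,35,0.1]' 60; python3 -m pendant '[85,0,0,0,0.182, 85,0,0,0,0.182, 85,0,0,0,0.182, 85,0,0,0,0.182, 85,0,0,0,0.182, 85,0,0,0,0.182, 85,0,0,0,0.182, 85,0,0,0,0.182, 85,0,0,0,0, 85,0,0,0,0]'
cat > look.py <<'E'
import sys
from h import *
n=sys.argv[1];x,y,z=map(float,sys.argv[2:5]);h=int(sys.argv[5])
o=r.get_obs();cal=viewer.calibration('wrist');im,d=viewer.grab_frame('wrist')
A=R.from_rotvec(o['orientation']).as_matrix();print(o['tcp_pos'],A[:,1],np.degrees(np.arctan2(A[1,1],A[0,1])),'j',o['joints'].round(2))
np.savez(n+'.npz',im=im,d=d,w=cal['world_to_cam'],K=cal['mtx'])
u,v=map(int,map(round,proj(cal,[x,y,z],'wrist')));print('proj',u,v)
c=im[max(0,v-h):v+h,max(0,u-h):u+h]
c=cv2.resize(c,(480,480),interpolation=cv2.INTER_CUBIC)
c2=np.clip(c.astype(float)*float(sys.argv[6]),0,255).astype(np.uint8)
f=cv2.resize(im,(320,240));f=cv2.copyMakeBorder(f,0,240,0,0,0)
save(n,np.hstack([c2,f]))
E
python3 look.py w1 .5116 .204 .046 40 2
```

```text
clock: 2.3
tcp_pos: [0.4813, 0.1337, 0.1595]
orientation: [0.402, 1.532, -0.4]
contact_force: [0.2, -0.4, 0.6]
grip_width: 0.0851
clock: 3.55
tcp_pos: [0.4803, 0.1351, 0.1594]
orientation: [1.491, 0.999, -1.49]
contact_force: [0.1, -0.7, -1.0]
grip_width: 0.0849
[0.48025    0.13506433 0.159368  ] [ 9.24808040e-01 -3.80434067e-01  1.02131069e-04] -22.360572494792052 j [-0.87  0.31  0.57  2.07 -0.23  0.82 -0.56]
proj 260 100
```

View pics/w1.png

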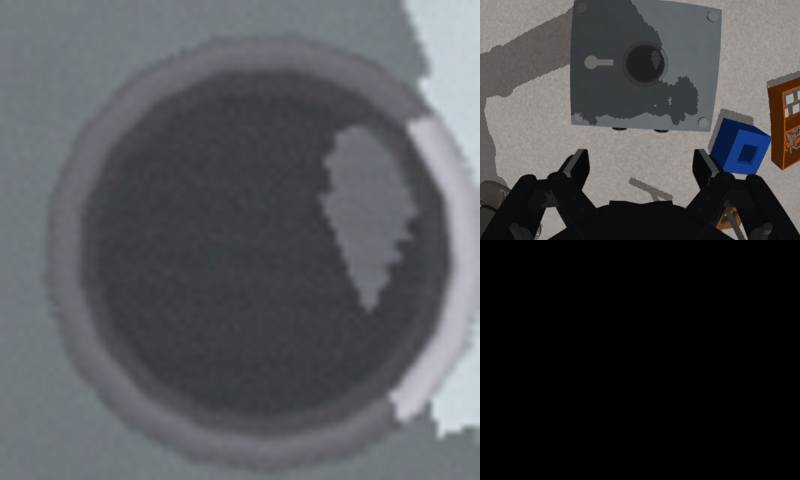

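The mouth is centred near (264,98) in the wrist frame, but the bore looks like a shallow dark disc with no stem visible. I'll check the depth there.

```bash
python3 - <<'E'
from h import *
f=np.load('w1.npz');cal=dict(mtx=f['K'],world_to_cam=f['w']);P=cloud('wrist',f['d'],cal)
for v in range(66,136,6): print(v,[int(round(P[v,u,2]*1000)) for u in range(228,304,5)])
# rim points: z 0.115-0.121
m=(np.hypot(P[...,0]-.512,P[...,1]-.204)<.032)&(P[...,2]>.1155)&(P[...,2]<.122)
q=(P[m][:,:2]*1000).astype(np.float32);print(len(q),cv2.minEnclosingCircle(q),cv2.fitEllipse(q), np.median(P[m][:,2]))
g=f['im'][70:130,235:290].astype(int);print(f['im'][96,235:292:3].tolist())
E
```

```text
66 [302, 110, 110, 110, 110, 110, 118, 118, 118, 109, 109, 110, 111, 111, 110, 111]
72 [111, 110, 302, 118, 119, 118, 116, 115, 113, 118, 118, 118, 110, 110, 109, 111]
78 [110, 108, 118, 118, 101, 96, 97, 96, 96, 95, 101, 118, 117, 109, 111, 110]
84 [111, 118, 117, 95, 97, 96, 97, 95, 96, 95, 97, 97, 116, 118, 111, 110]
90 [110, 118, 98, 95, 96, 96, 95, 96, 96, 96, 95, 96, 100, 117, 118, 110]
96 [117, 118, 96, 95, 95, 96, 95, 96, 95, 97, 94, 95, 95, 116, 118, 110]
102 [118, 118, 95, 95, 94, 96, 95, 94, 96, 97, 95, 96, 95, 112, 117, 110]
108 [117, 118, 95, 95, 96, 96, 96, 95, 95, 96, 95, 97, 94, 112, 119, 111]
114 [110, 119, 96, 97, 96, 95, 96, 95, 94, 96, 97, 96, 96, 117, 118, 110]
120 [110, 119, 117, 96, 94, 95, 97, 97, 96, 96, 94, 94, 117, 117, 302, 110]
126 [110, 109, 118, 118, 108, 95, 95, 96, 96, 95, 104, 117, 118, 110, 110, 110]
132 [110, 111, 111, 117, 118, 118, 117, 116, 116, 118, 119, 117, 111, 109, 110, 110]
1335 ((507.5041198730469, 203.55380249023438), 28.054658889770508) ((512.3828735351562, 201.7039794921875), (41.49879837036133, 42.264892578125), 65.73493957519531) 0.11773062727214473
[[35, 36, 38], [30, 32, 34], [30, 32, 33], [30, 32, 33], [31, 32, 34], [30, 31, 32], [30, 31, 33], [30, 32, 34], [31, 32, 34], [30, 31, 32], [31, 32, 33], [30, 32, 33], [29, 30, 33], [35, 37, 38], [53, 54, 56], [52, 54, 57], [52, 53, 56], [53, 54, 57], [34, 35, 37]]
```

```bash
python3 -m pendant '[85,-50,0,0,0, 85,-50,0,0,0, 85,0,30.2,34.4,0, 85,0,30.2,34.4,0, 85,0,30.2,34.4,0, 85,0,30.2,34.4,0, 85,0,30.2,34.4,0, 85,0,30.2,34.4,0, 85,0,0,0,0, 85,0,0,0,0]'
python3 look.py w2 .569 -.125 .196 70 1.3
python3 - <<'E'
from h import *
def circ(name,z0,c0):
    f=np.load(name+'.npz');cal=dict(mtx=f['K'],world_to_cam=f['w']);cam='top' if name=='top0' else 'wrist'
# rim circle via boundary of bore (w1): pixels where z<0.105 intersected with plane z=.118
from scipy.optimize import least_squares
for name,cam in(('w1','wrist'),('top0','top')):
    f=np.load(name+'.npz')
    cal=dict(mtx=f['K'],world_to_cam=f['w']) if cam=='wrist' else viewer.calibration('top')
    P=cloud(cam,f['d'],cal)
    m=((np.hypot(P[...,0]-.512,P[...,1]-.203)<.03)&(P[...,2]<.106)&(f['d']>0)).astype(np.uint8)
    c=max(cv2.findContours(m,0,cv2.CHAIN_APPROX_NONE)[0],key=len)[:,0]
    one=cloud(cam,np.ones_like(f['d']),cal)
    C=np.linalg.inv(cal['world_to_cam'])[:3,3]
    d=one[c[:,1],c[:,0]]-C;q=C+d*((.118-C[2])/d[:,2])[:,None];q=q[:,:2]*1000
    s=least_squares(lambda p:np.hypot(q[:,0]-p[0],q[:,1]-p[1])-p[2],[512,203,19],loss='soft_l1')
    print(name,'mouth',s.x.round(1),len(q))
f=np.load('w2.npz');cal=dict(mtx=f['K'],world_to_cam=f['w']);P=cloud('wrist',f['d'],cal);im=f['im'].astype(int)
for lab,m in (('bar',(np.hypot(P[...,0]-.569,P[...,1]+.125)<.065)&(abs(P[...,2]-.196)<.006)&(im.max(-1)-im.min(-1)<40)),('rest',(np.hypot(P[...,0]-.569,P[...,1]+.125)<.065)&(abs(P[...,2]-.062)<.006))):
    q=(P[m][:,:2]*1000).astype(np.float32);print(lab,len(q),cv2.minAreaRect(q),q.mean(0),np.median(P[m][:,2]))
E
```

```text
clock: 4.85
tcp_pos: [0.5681, -0.1247, 0.259]
orientation: [1.493, 0.998, -1.493]
contact_force: [-0.3, 0.3, -0.1]
grip_width: 0.0851
[ 0.5680788  -0.12472886  0.25898068] [ 9.23759840e-01 -3.82971321e-01 -8.52052410e-04] -22.51786359191234 j [-0.46  0.36  0.73  1.79 -0.27  1.1  -0.02]
proj 258 204
w1 mouth [512.2 201.6  17.4] 161
top0 mouth [511.4 202.6  16.9] 38
bar 2383 ((570.4796752929688, -126.75135803222656), (99.613525390625, 14.09943675994873), 68.33062744140625) [ 572.12805 -123.17099] 0.195925061000967
rest 2773 ((569.7313232421875, -127.66783142089844), (77.33744812011719, 76.6177749633789), 63.463768005371094) [ 569.44885  -125.969666] 0.062011010575469705
```

View pics/w2.png

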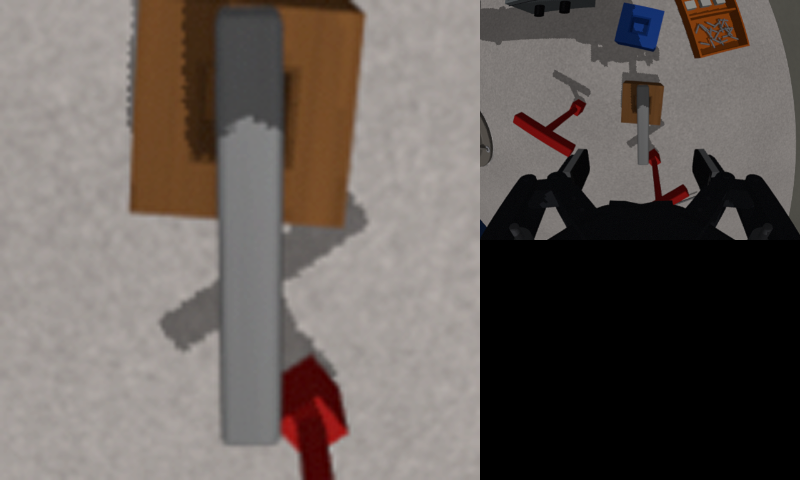

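```bash
python3 - <<'E'
from h import *
f=np.load('top0.npz');P=cloud('top',f['d'],viewer.calibration('top'));im=f['im'].astype(int)
m=(im[...,0]>90)&(im[...,1]<50)&(P[...,2]>.02)&(f['d']>0)&(P[...,0]<.65)
q=P[m];o=np.array([.570,-.126]);a=np.radians(-22.5);y=np.array([np.cos(a),np.sin(a)]);z=np.array([y[1],-y[0]])
t=np.c_[(q[:,:2]-o)@y,(q[:,:2]-o)@z,q[:,2]]*1000
for s in(t[:,0]<-40,t[:,0]>=-40):
    k=t[s];print(len(k),k.min(0).round(),k.max(0).round(),k[np.argsort(np.hypot(k[:,0],k[:,1]))[:4]].round().tolist())
tc=np.array([0.5681,-.1247]);d=(o-tc);print('shift y,z mm',d@y*1000,d@z*1000)
E
```

```text
110 [-182.  -10.   36.] [-102.   38.  193.] [[-102.0, 34.0, 190.0], [-106.0, 38.0, 190.0], [-107.0, 33.0, 191.0], [-108.0, 31.0, 191.0]]
160 [-13. 105.  36.] [ 61. 164. 194.] [[53.0, 106.0, 187.0], [57.0, 105.0, 188.0], [55.0, 106.0, 185.0], [52.0, 108.0, 193.0]]
shift y,z mm 2.252859573845969 0.4739448707710357
```

```bash
python3 -m pendant '[85,30,2.2,0.5,0, 85,30,0,0,0, 85,22,0,0,0, 85,10,0,0,0, 85,0,0,0,0, 30,0,0,0,0, 10,0,0,0,0, 0,0,0,0,0, 0,0,0,0,0, 0,0,0,0,0, 0,0,0,0,0, 0,0,0,0,0, 0,0,0,0,0]' 80; python3 -c "
from h import *
o=r.get_obs();print(o['moment'],o['contact_force'],o['tcp_pos'])"
```

```text
clock: 6.52
tcp_pos: [0.5706, -0.1267, 0.1677]
orientation: [1.494, 0.996, -1.492]
contact_force: [0.5, 0.0, 5.2]
grip_width: 0.0128
[-0.00195224  0.07224686  0.00244416] [0.53288795 0.04334269 5.2210528 ] [ 0.57057525 -0.12668001  0.1677382 ]
```

```bash
python3 -m pendant '[0,-5,0,0,0, 0,-15,0,0,0, 0,-30,0,0,0, 0,-40,0,0,0, 0,-40,0,0,0, 0,-22,0,0,0, 0,0,0,0,0, 0,0,0,0,0]' 80; python3 -c "
from h import *
for i in range(1):
  o=r.get_obs();print(o['moment'],o['contact_force'],o['tcp_pos'])
c=viewer.calibration('top');s=viewer.calibration('side')
a,d=viewer.grab_frame('side');im=a
u,v=map(int,proj(s,[.57,-.127,.25]));x=cv2.resize(im[max(0,v-60):v+60,u-50:u+50],(500,600),interpolation=cv2.INTER_CUBIC);save('s1',x);np.savez('s1.npz',im=im,d=d)
P=cloud('side',d,s)
m=(d>0)&(np.hypot(P[...,0]-.57,P[...,1]+.128)<.03)
for lo in range(120,320,15):
  k=P[m&(P[...,2]*1000>lo)&(P[...,2]*1000<lo+15)]
  if len(k): print(lo,len(k),k.mean(0).round(4),k[:,0].min().round(4),k[:,0].max().round(4))
"
```

```text
clock: 7.52
tcp_pos: [0.5694, -0.1262, 0.3183]
orientation: [1.492, 0.998, -1.495]
contact_force: [0.4, 0.1, -3.7]
grip_width: 0.0128
[ 0.02132363  0.02579453 -0.02963546] [ 0.39877903  0.10762535 -3.6519585 ] [ 0.56939428 -0.12622193  0.31826539]
150 35 [ 0.5677 -0.136   0.1596] 0.5546 0.582
165 44 [ 0.5674 -0.1368  0.1731] 0.5551 0.5799
180 65 [ 0.5676 -0.1348  0.1892] 0.5536 0.581
195 29 [ 0.5678 -0.131   0.2013] 0.5542 0.5783
210 21 [ 0.5683 -0.1318  0.2172] 0.563 0.5739
225 19 [ 0.5681 -0.1324  0.2322] 0.5638 0.5722
240 24 [ 0.5672 -0.1321  0.2474] 0.5622 0.5727
255 25 [ 0.5686 -0.132   0.2622] 0.563 0.5737
270 25 [ 0.5683 -0.1322  0.2775] 0.5636 0.5741
285 23 [ 0.5677 -0.1318  0.2931] 0.5623 0.5726
300 23 [ 0.5682 -0.1324  0.3069] 0.5629 0.5732
315 31 [ 0.5753 -0.1381  0.3246] 0.5498 0.5888
```

View pics/s1.png

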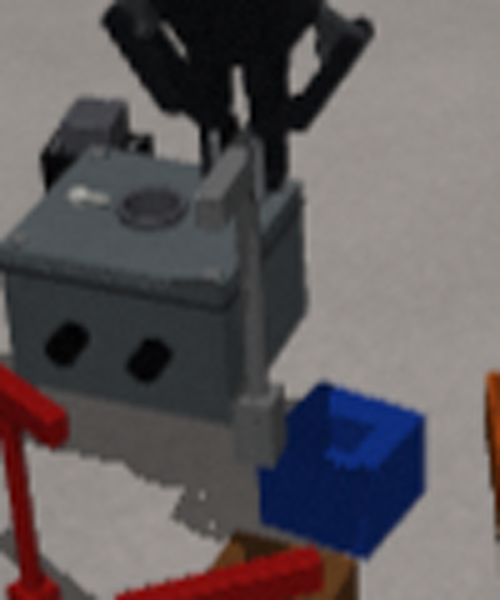

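The side view shows the key hanging upright in the grip, clear of the rest. Next I carry it over the mouth.

```bash
python3 -m pendant '[0,0,-22.3,-35.2,0, 0,0,-22.3,-35.2,0, 0,0,-22.3,-35.2,0, 0,0,-22.3,-35.2,0, 0,0,-22.3,-35.2,0, 0,0,-22.3,-35.2,0, 0,0,-22.3,-35.2,0, 0,0,-22.3,-35.2,0, 0,0,0,0,0, 0,0,0,0,0]' 80; python3 -c "
from h import *
o=r.get_obs();print(o['moment'],o['contact_force'],o['tcp_pos'])
s=viewer.calibration('side');im,d=viewer.grab_frame('side');P=cloud('side',d,s)
x,y=o['tcp_pos'][:2]
m=(d>0)&(np.hypot(P[...,0]-x,P[...,1]-y)<.03)
k=P[m&(P[...,2]>.195)&(P[...,2]<.30)];print('shank front',len(k),k.mean(0),k.std(0))
from scipy.optimize import least_squares
C=np.linalg.inv(s['world_to_cam'])[:3,3]
# fit cylinder r=6mm vertical w/ measured front pts
f=least_squares(lambda p:np.hypot(k[:,0]-p[0],k[:,1]-p[1])-.006,[x,y],loss='soft_l1',f_scale=.001);print('shank axis side',f.x)
# rim in side frame using s1 (before)
S=np.load('s1.npz');Q=cloud('side',S['d'],s);m=(np.hypot(Q[...,0]-.512,Q[...,1]-.2)<.03)&(Q[...,2]<.106)&(S['d']>0)
c=max(cv2.findContours(m.astype(np.uint8),0,cv2.CHAIN_APPROX_NONE)[0],key=len)[:,0] if m.any() else None
print(m.sum())
M=cv2.Laplacian  # rim pts
m=(np.hypot(Q[...,0]-.512,Q[...,1]-.2)<.032)&(abs(Q[...,2]-.1165)<.0025)&(S['d']>0)
q=Q[m];print('rim',len(q),cv2.minEnclosingCircle((q[:,:2]*1000).astype(np.float32)),q.mean(0))
u,v=map(int,proj(s,[x,y,.14]));im2=im[v-45:v+35,u-40:u+40];save('s2',cv2.resize(im2,(600,600),interpolation=cv2.INTER_CUBIC))
"
```

```text
clock: 8.82
tcp_pos: [0.5131, 0.2012, 0.3183]
orientation: [1.491, 0.995, -1.495]
contact_force: [-0.2, -0.7, -2.7]
grip_width: 0.0128
[-0.02928244  0.0235302   0.01440885] [-0.17173692 -0.67058612 -2.72241419] [0.51311648 0.20121415 0.31825678]
shank front 116 [0.51183438 0.19508594 0.24784968] [0.00379061 0.00314631 0.03100603]
shank axis side [0.51171942 0.1989255 ]
34
rim 23 ((510.5966796875, 196.39247131347656), 23.425552368164062) [0.51101672 0.19783234 0.11591492]
```

View pics/s2.png

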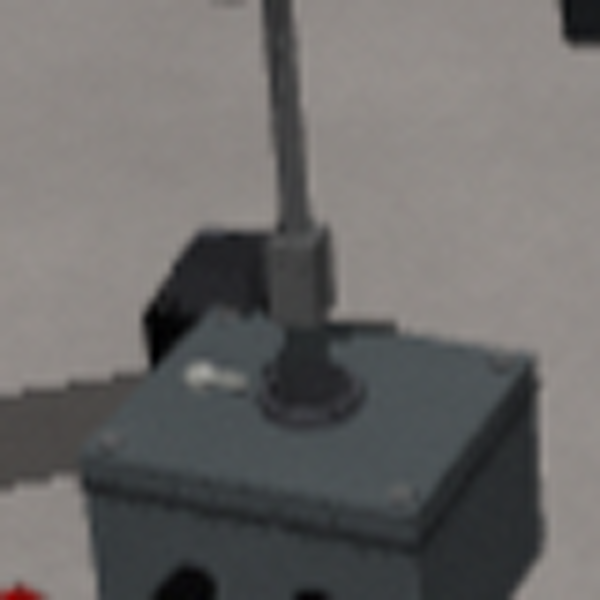

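Head lines up with the rim. Lowering in stages.

```bash
cat > st.py <<'E'
from h import *
o=r.get_obs();A=R.from_rotvec(o['orientation']).as_matrix();print('t',round(o['clock'],2),'tip',(o['tcp_pos']*1000-[0,0,161.7]).round(2),'F',o['contact_force'].round(1),'M',o['moment'].round(3),'yaw',np.degrees(np.arctan2(A[1,1],A[0,1])).round(2),'j7',o['joints'][6].round(2))
E
python3 -m pendant '[0,15,-0.8,0,0, 0,10,0,0,0, 0,5,0,0,0, 0,5,0,0,0, 0,5,0,0,0, 0,5,0,0,0, 0,5,0,0,0, 0,5,0,0,0, 0,0,0,0,0]' 80; python3 st.py
```

```text
clock: 10.0
tcp_pos: [0.5125, 0.2022, 0.2638]
orientation: [1.492, 0.996, -1.494]
contact_force: [-0.8, -0.7, -2.1]
grip_width: 0.0128
t 10.0 tip [512.52 202.18 102.15] F [-0.8 -0.7 -2.1] M [ 0.04  -0.001 -0.027] yaw -22.58 j7 -0.71
```

```bash
python3 -m pendant '[0,5,0,0,0, 0,5,0,0,0, 0,5,0,0,0, 0,5,0,0,0, 0,0,0,0,0]' 80; python3 st.py;python3 -m pendant '[0,6,0,0,0, 0,6,0,0,0, 0,6,0,0,0, 0,6,0,0,0, 0,6,0,0,0, 0,2,0,0,0, 0,0,0,0,0]' 80; python3 st.py
```

```text
clock: 10.62
tcp_pos: [0.5125, 0.2022, 0.2438]
orientation: [1.492, 0.996, -1.494]
contact_force: [0.0, 0.5, -2.7]
grip_width: 0.0128
t 10.62 tip [512.5  202.16  82.08] F [ 0.   0.5 -2.7] M [ 0.009 -0.031  0.012] yaw -22.58 j7 -0.69
clock: 11.5
tcp_pos: [0.5128, 0.2022, 0.2122]
orientation: [1.493, 0.996, -1.493]
contact_force: [-0.4, -0.8, -2.5]
grip_width: 0.0128
t 11.5 tip [512.77 202.24  50.47] F [-0.4 -0.8 -2.5] M [-0.015 -0.012 -0.022] yaw -22.58 j7 -0.67
```

```bash
python3 -m pendant '[0,1.5,0,0,0, 0,1.5,0,0,0, 0,1.5,0,0,0, 0,0,0,0,0]' 80; python3 st.py;python3 -m pendant '[0,1,0,0,0, 0,1,0,0,0,0,0,0,0,0]' 80; python3 st.py;python3 -m pendant '[0,1,0,0,0, 0,0,0,0,0]' 80; python3 st.py
```

```text
clock: 12.0
tcp_pos: [0.5127, 0.2022, 0.2077]
orientation: [1.493, 0.996, -1.493]
contact_force: [-0.8, 0.6, -3.0]
grip_width: 0.0126
t 12.0 tip [512.69 202.25  45.96] F [-0.8  0.6 -3. ] M [0.    0.009 0.006] yaw -22.57 j7 -0.66
clock: 12.38
tcp_pos: [0.5127, 0.2022, 0.2057]
orientation: [1.493, 0.996, -1.493]
contact_force: [0.5, -0.1, -2.3]
grip_width: 0.0128
t 12.38 tip [512.73 202.25  44.  ] F [ 0.5 -0.1 -2.3] M [-0.032 -0.049  0.046] yaw -22.58 j7 -0.66
clock: 12.62
tcp_pos: [0.5127, 0.2023, 0.2047]
orientation: [1.493, 0.996, -1.493]
contact_force: [-0.3, 0.8, -1.8]
grip_width: 0.013
t 12.62 tip [512.74 202.28  43.03] F [-0.3  0.8 -1.8] M [-0.009 -0.022 -0.013] yaw -22.57 j7 -0.66
```

```bash
for i in 1 2 3; do python3 -m pendant '[0,0.7,0,0,0, 0,0,0,0,0]' 80 >/dev/null; python3 st.py; done
```

```text
t 12.88 tip [512.72 202.34  42.36] F [-0.4  0.9 -2.7] M [-0.042  0.05   0.02 ] yaw -22.57 j7 -0.66
t 13.12 tip [512.85 202.29  41.75] F [ 0.7 -0.1 -1.7] M [0.044 0.041 0.003] yaw -22.58 j7 -0.66
t 13.38 tip [512.59 202.36  40.88] F [-0.5 -0.3 -2. ] M [ 0.177  0.148 -0.   ] yaw -22.58 j7 -0.66
```

```bash
for i in 1 2 3; do python3 -m pendant '[0,0.5,0,0,0, 0,0,0,0,0]' 80 >/dev/null; python3 st.py; done
```

```text
t 13.62 tip [512.56 202.35  40.29] F [-0.2  0.1 -2.6] M [ 0.206  0.265 -0.003] yaw -22.57 j7 -0.66
t 13.88 tip [512.67 202.28  39.91] F [-0.8  0.6 -2.2] M [0.256 0.229 0.03 ] yaw -22.58 j7 -0.66
t 14.12 tip [512.7  202.3   39.46] F [-1.1  0.8 -2.2] M [ 0.29   0.296 -0.057] yaw -22.58 j7 -0.66
```

```bash
python3 -m pendant '[0,0,-0.8,-0.4,0, 0,0,0,0,0]' 80 >/dev/null; python3 st.py;  for i in 1 2 3; do python3 -m pendant '[0,0.7,0,0,0, 0,0,0,0,0]' 80 >/dev/null; python3 st.py; done
```

```text
t 14.38 tip [512.31 202.81  39.5 ] F [-0.4  1.3 -3.1] M [-0.019  0.098  0.059] yaw -22.58 j7 -0.66
t 14.62 tip [512.28 202.83  38.75] F [-0.1  0.2 -3.6] M [-0.005  0.03   0.025] yaw -22.58 j7 -0.66
t 14.88 tip [512.24 202.9   38.05] F [ 0.4  0.3 -2.8] M [ 0.023 -0.045  0.017] yaw -22.58 j7 -0.66
t 15.12 tip [512.17 202.95  37.34] F [-0.5  0.6 -3.2] M [-0.026  0.005 -0.01 ] yaw -22.58 j7 -0.66
```

```bash
python3 -m pendant '[0,1,0,0,0, 0,1,0,0,0,0,1,0,0,0,0,0,0,0,0]' 80 >/dev/null; python3 st.py;  for i in 1 2 3 ; do python3 -m pendant '[0,1.5,0,0,0, 0,1.5,0,0,0, 0,0,0,0,0]' 80 >/dev/null; python3 st.py; done
```

```text
t 15.62 tip [512.11 202.94  34.27] F [-0.4  0.3 -3. ] M [-0.073  0.052 -0.01 ] yaw -22.58 j7 -0.66
t 16.0 tip [512.11 202.93  31.24] F [ 0.3 -0.1 -3. ] M [-0.005 -0.059  0.025] yaw -22.58 j7 -0.65
t 16.38 tip [512.11 202.93  28.24] F [-0.2 -0.4 -2.8] M [ 0.059 -0.009 -0.003] yaw -22.58 j7 -0.65
t 16.75 tip [512.11 202.93  25.24] F [-0.6  0.  -2.9] M [-0.037  0.025 -0.009] yaw -22.58 j7 -0.65
```

```bash
python3 -m pendant '[0,1.5,0,0,0, 0,1.5,0,0,0,0,0,0,0,0]' 80 >/dev/null; python3 st.py;  for i in 1 2 3 4; do python3 -m pendant '[0,0.7,0,0,0, 0,0,0,0,0]' 80 >/dev/null; python3 st.py; done
```

```text
t 17.12 tip [512.11 202.89  22.24] F [ 0.9 -0.  -2.9] M [ 0.04  -0.007 -0.02 ] yaw -22.58 j7 -0.65
t 17.38 tip [512.17 202.92  21.66] F [ 0.4 -0.  -2.3] M [-0.001 -0.018 -0.007] yaw -22.58 j7 -0.65
t 17.62 tip [512.17 202.95  20.94] F [ 0.2 -0.6 -2.8] M [ 0.019  0.042 -0.009] yaw -22.58 j7 -0.65
t 17.88 tip [512.14 202.94  20.23] F [-0.1 -0.2 -2.9] M [-0.018 -0.002 -0.043] yaw -22.58 j7 -0.64
t 18.12 tip [512.49 203.05  20.04] F [-1.6  0.6  2. ] M [-0.052  0.341  0.011] yaw -22.58 j7 -0.64
```

Floor contact is exactly at 20 mm, so the key is fully seated. Turning clockwise while watching Mz.

```bash
for i in 1 2 3; do python3 -m pendant '[0,0,0,0,0.08,0,0,0,0,0.08,0,0,0,0,0]' 80 >/dev/null; python3 st.py; done
```

```text
t 18.5 tip [512.67 203.16  20.04] F [ 0.5 -0.7  3. ] M [-0.062  0.082 -0.077] yaw -31.7 j7 -0.78
t 18.88 tip [512.48 203.07  20.  ] F [-0.5  0.2  5.5] M [-0.156  0.23   0.023] yaw -40.79 j7 -0.92
t 19.25 tip [512.56 203.    20.  ] F [-0.8 -0.7  5.6] M [-0.142  0.228  0.071] yaw -49.95 j7 -1.06
```

```bash
for i in 1 2 ; do python3 -m pendant '[0,0,0,0,0.08,0,0,0,0,0.08,0,0,0,0,0.08,0,0,0,0,0]' 80 >/dev/null; python3 st.py; done; python3 -c "
from h import *
w,_=viewer.grab_frame('wrist');s,_=viewer.grab_frame('side');t,_=viewer.grab_frame('top')
u,v=map(int,proj(viewer.calibration('side'),[.512,.202,.12]))
a=cv2.resize(s[v-45:v+45,u-45:u+45],(400,400));b=cv2.resize(w,(400,300));b=cv2.copyMakeBorder(b,0,100,0,0,0);save('c1',np.hstack([a,b]))"
```

```text
t 19.75 tip [512.6  202.94  19.99] F [-0.7 -1.2  5.6] M [-0.301  0.234  0.017] yaw -63.7 j7 -1.27
t 20.25 tip [512.71 202.84  20.04] F [ 0.2 -0.5  5.9] M [-0.253  0.189 -0.012] yaw -77.46 j7 -1.47
```

View pics/c1.png

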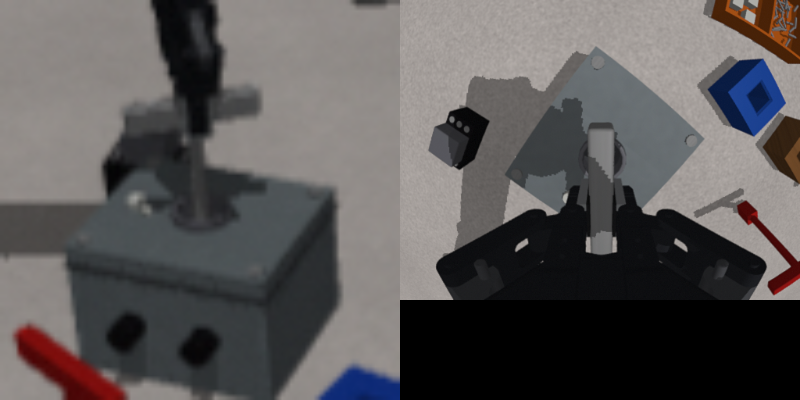

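```bash
cat > ptr.py <<'E'
from h import *
s=viewer.calibration('side')
def ang(im,d):
    P=cloud('side',d,s);w=im.astype(int);m=(np.hypot(P[...,0]-.511,P[...,1]-.199)<.07)&(np.hypot(P[...,0]-.511,P[...,1]-.199)>.022)&(abs(P[...,2]-.109)<.006)&(w.min(-1)>130)
    q=P[m][:,:2].mean(0)-[.511,.199];return m.sum(),(q*1000).round(1),round(float(np.arctan2(q[1],q[0])),3)
if __name__=='__main__':
    for f in('side0','s1'): z=np.load(f+'.npz');print(f,ang(z['im'],z['d']))
    im,d=viewer.grab_frame('side');print('now',ang(im,d))
E
python3 ptr.py
```

```text
side0 (np.int64(4), array([-49.4,  26.4]), 2.651)
s1 (np.int64(6), array([-50.4,  28.6]), 2.625)
now (np.int64(3), array([-52.5,  26.9]), 2.668)
```

```bash
python3 -c "
from h import *
s=viewer.calibration('side');z=np.load('s1.npz')['im'];n,_=viewer.grab_frame('side');w,_=viewer.grab_frame('wrist');cw=viewer.calibration('wrist')
u,v=map(int,proj(s,[.512,.2,.12]));print(u,v)
f=lambda im,u,v,h:cv2.resize(im[v-h:v+h,u-h:u+h],(390,390),interpolation=cv2.INTER_CUBIC)
W,V=map(int,proj(cw,[.512,.2,.11],'wrist'))
save('c2',np.vstack([np.hstack([f(z,u,v,27),f(n,u,v,27)])]))
x=f(w,W,min(V,384-60),60);save('c3',x)
t,_=viewer.grab_frame('top');print(W,V)
"
```

```text
219 159
260 202
```

View pics/c2.png

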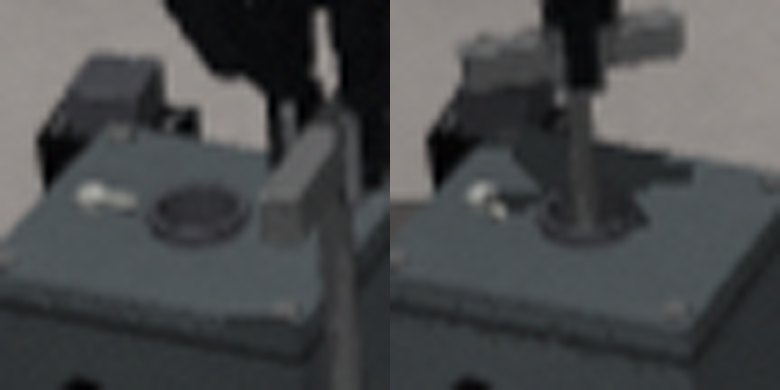

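The pointer's round end is its pivot. Its tail swung from pointing right to pointing down-right, so the stem is turning clockwise. I continue in small steps to the stop.

```bash
for i in 1 2 3 4 5 ; do python3 -m pendant '[0,0,0,0,0.05]' 80 >/dev/null; python3 st.py; done
```

```text
t 20.73 tip [512.69 202.76  20.03] F [-0.7 -0.9  5.7] M [-0.282  0.147  0.151] yaw -80.33 j7 -1.51
t 20.85 tip [512.7  202.72  20.04] F [-0.5 -1.4  4.1] M [-0.333  0.188  0.195] yaw -83.22 j7 -1.56
t 20.98 tip [512.68 202.73  20.01] F [ 1.2 -0.1  5.7] M [-0.287  0.219  0.215] yaw -86.09 j7 -1.6
t 21.1 tip [512.67 202.68  19.99] F [-0.3 -1.1  4.9] M [-0.338  0.17   0.168] yaw -88.95 j7 -1.64
t 21.23 tip [512.7  202.66  20.03] F [-1.  -0.7  5.3] M [-0.405  0.244  0.149] yaw -91.82 j7 -1.68
```

```bash
python3 -m pendant '[0,0,0,0,0]' 80 >/dev/null; python3 st.py
```

```text
t 21.35 tip [512.72 202.7   20.03] F [ 0.  -1.5  5.2] M [-0.301  0.239  0.055] yaw -91.77 j7 -1.68
```

```bash
for i in 1 2 3 4  ; do python3 -m pendant '[0,0,0,0,0.03]' 80 >/dev/null; python3 st.py; done
```

```text
t 21.48 tip [512.67 202.68  20.03] F [-0.2 -1.6  4.9] M [-0.338  0.222  0.134] yaw -93.48 j7 -1.7
t 21.6 tip [512.71 202.66  20.02] F [-0.4 -1.4  5.2] M [-0.391  0.156  0.187] yaw -95.22 j7 -1.73
t 21.73 tip [512.71 202.61  20.03] F [-0.4 -1.3  4.8] M [-0.392  0.184  0.152] yaw -96.94 j7 -1.75
t 21.85 tip [512.7  202.6   20.03] F [-0.7 -1.5  5.8] M [-0.412  0.226  0.15 ] yaw -98.66 j7 -1.78
```

```bash
for i in 1 2 3 4 ; do python3 -m pendant '[0,0,0,0,0.02]' 80 >/dev/null; python3 st.py; done
```

```text
t 21.98 tip [512.68 202.62  20.01] F [ 0.  -1.1  5.8] M [-0.397  0.213  0.182] yaw -99.79 j7 -1.79
t 22.1 tip [512.68 202.61  20.02] F [-0.3 -1.7  5.8] M [-0.422  0.188  0.101] yaw -100.93 j7 -1.81
t 22.23 tip [512.68 202.6   20.02] F [-1.1 -1.7  5.2] M [-0.388  0.238  0.135] yaw -102.08 j7 -1.83
t 22.35 tip [512.7  202.57  20.02] F [-1.5 -1.5  5.5] M [-0.413  0.219  0.194] yaw -103.22 j7 -1.84
```

```bash
for i in 1 2 3 4 ; do python3 -m pendant '[0,0,0,0,0.02]' 80 >/dev/null; python3 st.py; done
```

```text
t 22.48 tip [512.71 202.6   20.04] F [-0.8 -0.7  4.8] M [-0.381  0.286  0.187] yaw -104.37 j7 -1.86
t 22.6 tip [512.68 202.59  20.03] F [-0.3 -1.3  6.2] M [-0.404  0.237  0.199] yaw -105.51 j7 -1.88
t 22.73 tip [512.66 202.57  20.02] F [-1.2 -1.2  5.7] M [-0.433  0.254  0.193] yaw -106.66 j7 -1.89
t 22.85 tip [512.69 202.57  20.02] F [-0.1 -0.9  5.6] M [-0.436  0.276  0.159] yaw -107.81 j7 -1.91
```

```bash
python3 -c "
from h import *
s=viewer.calibration('side');t=viewer.calibration('top')
n,_=viewer.grab_frame('side');cw=viewer.calibration('wrist');w,d=viewer.grab_frame('wrist');tt,_=viewer.grab_frame('top')
P=cloud('wrist',d,cw);m=(np.hypot(P[...,0]-.5127,P[...,1]-.2026)<.065)&(abs(P[...,2]-.21)<.005)
q=(P[m][:,:2]*1000).astype(np.float32);print(len(q),cv2.minAreaRect(q))
f=lambda im,u,v,h:cv2.resize(im[v-h:v+h,u-h:u+h],(390,390),interpolation=cv2.INTER_CUBIC)
g=lambda c,k='top':list(map(int,proj(c,[.466,.224,.11],k)))
W=g(cw,'wrist');print(W)
save('c4',np.hstack([f(n,*g(s),18),f(w,W[0],min(W[1],384-40),40)]))
"
```

```text
5590 ((520.7969970703125, 199.4280242919922), (38.22574996948242, 80.88673400878906), 54.52915573120117)
[249, 259]
```

View pics/c4.png

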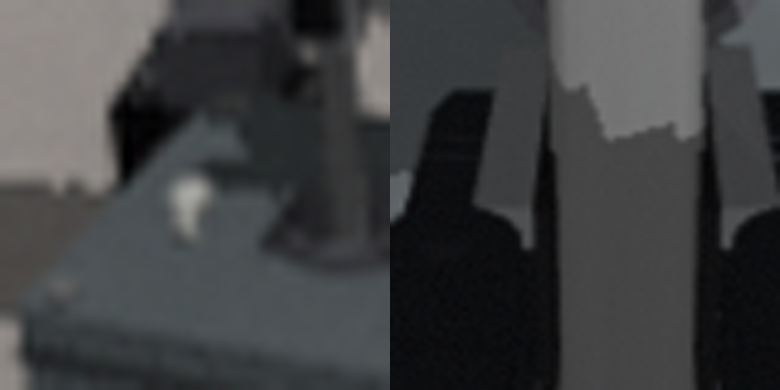

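```bash
cat > p2.py <<'E'
from h import *
s=viewer.calibration('side');n,_=viewer.grab_frame('side')
def rectify(im):
    k=np.float32([[.44,.25],[.50,.25],[.50,.18],[.44,.18]])
    src=np.float32([proj(s,[*p,.111]) for p in k])
    H=cv2.getPerspectiveTransform(src,np.float32([[0,0],[240,0],[240,280],[0,280]]))
    return cv2.warpPerspective(im,H,(240,280),flags=cv2.INTER_CUBIC)
for nm,im in (('0',np.load('side0.npz')['im']),('1',np.load('s1.npz')['im']),('now',n)):
    w=rectify(im).astype(float).min(-1);b=w-np.median(w);m=b>45
    v,u=np.nonzero(m);wt=b[m];c=np.average(np.c_[u,v],axis=0,weights=wt)
    k=np.array([np.unravel_index(np.argmax(cv2.GaussianBlur(w,(0,0),12)),w.shape)[::-1]])[0]
    C=np.cov(np.c_[u,v].T,aweights=wt);e,V=np.linalg.eigh(C);a=V[:,1]
    print(nm,len(u),'centroid',c.round(1),'knob',k,'ratio',(e[1]/e[0]).round(2),'axis deg',np.degrees(np.arctan2(-a[1],a[0])).round(1),'centroid dir',np.degrees(np.arctan2(-(c-k)[1],(c-k)[0])).round(1))
    save('r_'+nm,cv2.resize(rectify(im),(390,455)))
E
python3 p2.py; python3 -c "
import cv2,numpy as np
cv2.imwrite('pics/rr.png',np.hstack([cv2.imread('pics/r_1.png'),cv2.imread('pics/r_now.png')]))"
```

```text
0 2880 centroid [90.8 83.3] knob [88 81] ratio 1.89 axis deg 140.2 centroid dir -39.9
1 3401 centroid [93.8 85.2] knob [88 80] ratio 2.69 axis deg 145.7 centroid dir -41.6
now 3262 centroid [ 80.8 100.2] knob [82 83] ratio 11.84 axis deg -91.9 centroid dir -94.0
```

View pics/rr.png

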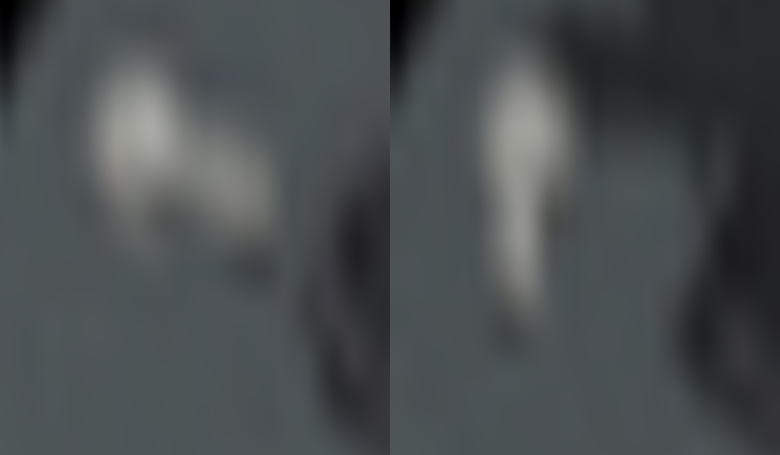

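Rectified, the pointer has gone from about −26° to about −94°, roughly 1.18 rad, so the stop should be very near. I'll feel for it.

```bash
for i in 1 2 ; do python3 -m pendant '[0,0,0,0,0.015]' 80 >/dev/null; python3 st.py; done
```

```text
t 23.18 tip [512.68 202.54  20.02] F [ 0.3 -1.   5.4] M [-0.448  0.213  0.132] yaw -108.65 j7 -1.92
t 23.3 tip [512.72 202.56  20.04] F [-0.6 -0.5  5.8] M [-0.426  0.208  0.216] yaw -109.51 j7 -1.93
```

```bash
for i in 1 2 3; do python3 -m pendant '[0,0,0,0,0]' 80 >/dev/null; python3 st.py; done; python3 p2.py; for i in 1 2; do python3 -m pendant '[0,0,0,0,0.02]' 80 >/dev/null; python3 st.py; done;python3 -m pendant '[0,0,0,0,0]' 80 >/dev/null; python3 st.py; python3 p2.py
```

```text
t 23.43 tip [512.66 202.58  20.01] F [-1.5 -0.9  5.9] M [-0.413  0.289  0.148] yaw -109.49 j7 -1.93
t 23.55 tip [512.68 202.56  20.  ] F [-0.3 -1.8  5.9] M [-0.387  0.229  0.15 ] yaw -109.48 j7 -1.93
t 23.68 tip [512.68 202.6   20.03] F [ 0.  -2.   5.6] M [-0.451  0.183  0.211] yaw -109.48 j7 -1.93
0 2880 centroid [90.8 83.3] knob [88 81] ratio 1.89 axis deg 140.2 centroid dir -39.9
1 3401 centroid [93.8 85.2] knob [88 80] ratio 2.69 axis deg 145.7 centroid dir -41.6
now 3455 centroid [ 82.1 101.1] knob [84 86] ratio 10.45 axis deg -94.2 centroid dir -97.3
t 23.85 tip [512.67 202.57  20.02] F [-1.4 -0.7  5.9] M [-0.393  0.237  0.296] yaw -110.64 j7 -1.95
t 23.98 tip [512.69 202.58  20.03] F [-1.4 -1.6  5.9] M [-0.473  0.195  0.448] yaw -111.78 j7 -1.97
t 24.1 tip [512.69 202.62  20.02] F [-0.4 -1.   7.2] M [-0.443  0.176  0.334] yaw -111.75 j7 -1.96
0 2880 centroid [90.8 83.3] knob [88 81] ratio 1.89 axis deg 140.2 centroid dir -39.9
1 3401 centroid [93.8 85.2] knob [88 80] ratio 2.69 axis deg 145.7 centroid dir -41.6
now 3382 centroid [ 81.2 100.1] knob [83 83] ratio 11.81 axis deg -93.1 centroid dir -95.9
```

Mz climbed from 0.17 to 0.45 N m, so this is the stop. I'll back off into the play, relieve the side load, and draw up.

```bash
python3 -m pendant '[0,0,0,0,-0.06, 0,0,0,0,-0.06,0,0,0,0,-0.04,0,0,0,0,0]' 80 >/dev/null; python3 st.py; python3 -m pendant '[0,-1,0.5,0.1,0, 0,0,0,0,0]' 80 >/dev/null; python3 st.py; python3 -m pendant '[0,-2,0,0,0, 0,-2,0,0,0,0,0,0,0,0]' 80 >/dev/null; python3 st.py
```

```text
t 24.65 tip [512.8  202.77  20.04] F [-0.1 -0.4  4.8] M [-0.326 -0.009  0.026] yaw -102.7 j7 -1.84
t 24.9 tip [511.68 202.48  20.12] F [ 1.8 -0.5 -2.9] M [-0.039 -0.291 -0.025] yaw -102.76 j7 -1.84
t 25.27 tip [511.88 202.48  24.66] F [ 0.1  0.6 -2.1] M [-0.043 -0.186  0.015] yaw -102.79 j7 -1.84
```

```bash
python3 -m pendant '[0,-4,0,0,0, 0,-4,0,0,0,0,-5,0,0,0,0,-6,0,0,0,0,-5,0,0,0]' 80 >/dev/null; python3 st.py; python3 -m pendant '[0,-8,0,0,0, 0,-12,0,0,0,0,-15,0,0,0,0,-15,0,0,0,0,-15,0,0,0,0,-15,0,0,0,0,-20,0,0,0,0,-5,0,0,0,0,0,0,0,0]' 80 >/dev/null; python3 st.py; python3 p2.py|tail -1
python3 - <<'E'
from h import *
s=viewer.calibration('side');o=r.get_obs();_,d=viewer.grab_frame('side');P=cloud('side',d,s);x,y,z=o['tcp_pos']
from scipy.optimize import least_squares
for lo,hi in((-.12,-.02),):
    m=(d>0)&(np.hypot(P[...,0]-x,P[...,1]-y)<.02)&(P[...,2]>z+lo)&(P[...,2]<z+hi);k=P[m]
    f=least_squares(lambda p:np.hypot(k[:,0]-p[0],k[:,1]-p[1])-.006,[x,y],loss='soft_l1',f_scale=.001);print(len(k),'shank axis side',f.x*1000,'minus tcp',(f.x-[x,y])*1000)
A=R.from_rotvec(o['orientation']).as_matrix()
for g in ([.5698,-.1266],[.569,-.126]): print(((np.array(g)-[x,y])@A[:2,1:]*1000).round(1),A[:2,1:].round(3).tolist())
E
```

```text
t 25.9 tip [511.92 202.51  49.07] F [-0.1  0.1 -3.5] M [-0.044 -0.004  0.039] yaw -102.79 j7 -1.87
t 27.02 tip [511.92 202.59 153.67] F [-0.3 -0.2 -2. ] M [-0.058  0.057  0.043] yaw -102.78 j7 -1.98
now 3465 centroid [81.9 99.7] knob [84 82] ratio 11.49 axis deg -94.9 centroid dir -96.6
108 shank axis side [510.21421175 201.25808844] minus tcp [-1.43037085 -1.28008331]
[ 308.1 -129.5] [[-0.221, -0.975], [-0.975, 0.221]]
[ 307.7 -128.6] [[-0.221, -0.975], [-0.975, 0.221]]
```

```bash
python3 -m pendant '[0,0,0,0,-0.1665,0,0,0,0,-0.1665,0,0,0,0,-0.1665,0,0,0,0,-0.1665,0,0,0,0,-0.1665,0,0,0,0,-0.1665,0,0,0,0,-0.1665,0,0,0,0,-0.1665,0,0,24.8,33.6,0,0,0,24.8,33.6,0,0,0,24.8,33.6,0,0,0,24.8,33.6,0,0,0,24.8,33.6,0,0,0,24.8,33.6,0,0,0,24.8,33.6,0,0,0,24.8,33.6,0,0,0,0,0,0,0,0,0,0,0]' 80 >/dev/null; python3 st.py
python3 - <<'E'
from h import *
from scipy.optimize import least_squares
s=viewer.calibration('side');o=r.get_obs();_,d=viewer.grab_frame('side');P=cloud('side',d,s);x,y,z=o['tcp_pos']
m=(d>0)&(np.hypot(P[...,0]-x,P[...,1]-y)<.02)&(P[...,2]>z-.12)&(P[...,2]<z-.02);k=P[m]
f=least_squares(lambda p:np.hypot(k[:,0]-p[0],k[:,1]-p[1])-.006,[x,y],loss='soft_l1',f_scale=.001);print(len(k),'shank minus tcp',(f.x-[x,y])*1000)
A=R.from_rotvec(o['orientation']).as_matrix()
print(((np.array([.5698,-.1268])-[x,y])@A[:2,1:]*1000).round(1))
E
```

```text
t 29.38 tip [ 569.45 -125.99  152.74] F [ 0.7  0.7 -2.7] M [ 0.08  -0.016 -0.021] yaw -26.48 j7 -0.08
153 shank minus tcp [-1.13539208 -1.37644655]
[0.7 0.6]
```

```bash
python3 -m pendant '[0,25,0.7,0.6,0,0,25,0,0,0,0,20,0,0,0,0,10,0,0,0,0,5,0,0,0,0,5,0,0,0,0,5,0,0,0,0,5,0,0,0,0,0,0,0,0]' 80 >/dev/null; python3 st.py; python3 -m pendant '[0,8,0,0,0,0,8,0,0,0,0,8,0,0,0,0,8,0,0,0,0,5,0,0,0,0,5,0,0,0,0,0,0,0,0]' 80 >/dev/null; python3 st.py
```

```text
t 30.55 tip [ 569.91 -127.37   53.26] F [ 0.2  0.  -3.8] M [0.054 0.038 0.01 ] yaw -26.48 j7 0.0
t 31.43 tip [ 569.94 -127.37   11.25] F [ 0.2 -0.1 -3.1] M [ 0.005 -0.011 -0.015] yaw -26.47 j7 0.04
```

```bash
python3 -m pendant '[0,2,0,0,0,0,2,0,0,0,0,0,0,0,0]' 80 >/dev/null; python3 st.py; for i in 1 2 3; do python3 -m pendant '[0,0.6,0,0,0,0,0,0,0,0]' 80 >/dev/null; python3 st.py; done
```

```text
t 31.8 tip [ 570.05 -127.38    7.51] F [-0.1  0.4 -3.4] M [-0.01  -0.032 -0.035] yaw -26.47 j7 0.04
t 32.05 tip [ 570.11 -127.41    7.02] F [-0.6 -0.  -3. ] M [-0.004  0.002  0.021] yaw -26.47 j7 0.04
t 32.3 tip [ 570.11 -127.4     6.37] F [ 0.1  0.  -2.5] M [-0.007 -0.002  0.004] yaw -26.47 j7 0.04
t 32.55 tip [ 570.31 -127.51    6.05] F [-0.4  0.4 -0. ] M [ 0.064  0.162 -0.028] yaw -26.48 j7 0.05
```

Standing on the floor of the well. Release slowly, then withdraw straight up.

```bash
python3 -m pendant '[10,0,0,0,0,20,0,0,0,0,30,0,0,0,0,45,0,0,0,0,60,0,0,0,0,85,0,0,0,0,85,0,0,0,0,85,0,0,0,0,85,0,0,0,0,85,0,0,0,0]' 20; python3 st.py
```

```text
clock: 33.8
tcp_pos: [0.5702, -0.1274, 0.1675]
orientation: [1.541, 0.954, -1.541]
contact_force: [0.2, -0.4, 0.6]
grip_width: 0.0849
t 33.8 tip [ 570.15 -127.43    5.81] F [ 0.2 -0.4  0.6] M [-0.019  0.009  0.007] yaw -26.48 j7 0.05
```

```bash
python3 -m pendant '[85,-10,0,0,0,85,-20,0,0,0,85,-30,0,0,0,85,-40,0,0,0,85,-40,0,0,0,85,0,0,0,0,85,0,0,0,0]'
python3 - <<'E'
from h import *
im,d=viewer.grab_frame('side');s=viewer.calibration('side')
u,v=map(int,proj(s,[.54,.02,.1]));save('end',cv2.resize(im[v-100:v+100,u-110:u+110],(660,600),interpolation=cv2.INTER_CUBIC))
c=viewer.calibration('wrist');w,d=viewer.grab_frame('wrist');P=cloud('wrist',d,c)
m=(np.hypot(P[...,0]-.569,P[...,1]+.125)<.065)&(abs(P[...,2]-.196)<.006)&(w.max(-1).astype(int)-w.min(-1)<40)
q=(P[m][:,:2]*1000).astype(np.float32);print('bar',len(q),cv2.minAreaRect(q),np.median(P[m][:,2]))
viewer.grab_frame('top')
for n in ['screw_tray','screwdriver','contactor','key_bar','rest_floor']:
    for e in nets.look_for(n,'top'): print(n,round(e['score'],2),np.round(e['location'],3))
E
python3 p2.py|tail -1
```

```text
clock: 34.67
tcp_pos: [0.57, -0.1274, 0.308]
orientation: [1.542, 0.954, -1.54]
contact_force: [-0.1, -0.1, 0.7]
grip_width: 0.0848
bar 1661 ((570.76171875, -128.23553466796875), (98.8173599243164, 13.833162307739258), 64.07959747314453) 0.19595241838751526
screw_tray 0.69 [ 0.782 -0.002  0.008]
screwdriver 0.81 [ 0.476 -0.431  0.025]
contactor 0.58 [0.464 0.393 0.049]
key_bar 0.6 [ 0.589 -0.096  0.195]
rest_floor 0.84 [0.621 0.013 0.066]
rest_floor 0.64 [ 0.566 -0.099  0.061]
rest_floor 0.42 [ 0.784 -0.004  0.008]
now 3539 centroid [82.3 99.2] knob [84 81] ratio 11.32 axis deg -95.2 centroid dir -95.3
```

View pics/end.png

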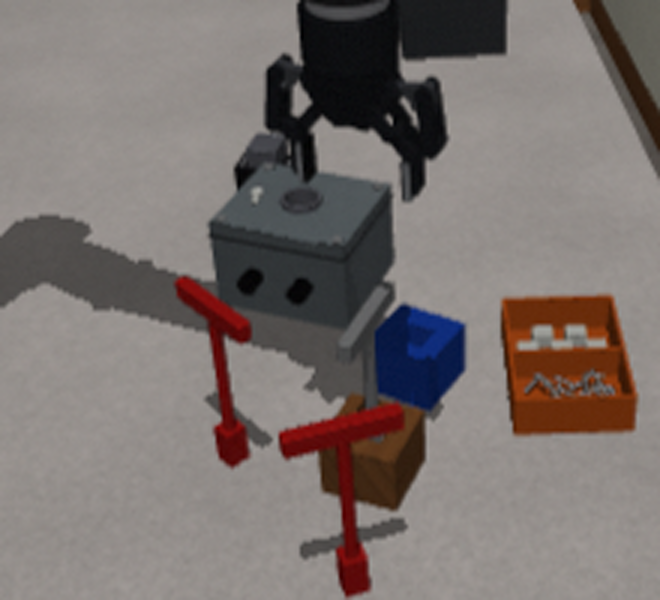

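The key stands upright in the brown rest. The pointer is at −95° (about 1.2 rad turned), both red look-alikes still stand, the bystanders are where they were, and the gripper is clear.

```bash
python3 -c "
from bench import r
print(r.hand_in())"
```

```text
the job is handed in; nothing more can be done
None
```

The job is done and handed in at about 35 s of the 72 s allowed. The bare steel T-key was seated on the stem, turned clockwise to the stop, drawn out and stood back in its brown rest.

- **Seating:** the stem could not be seen, because a dark surface about 22 mm below the mouth hid it. I found it by feel. Light side contact on the way down was relieved with a shift of under 1 mm, and the tip touched the tube floor at z = 20 mm, as it should.
- **Turning:** turning took about 0.17 N m until the torque rose to 0.45 N m after 1.56 rad of key turn, which I took as the stop. I backed off within the play before lifting. The pointer had then turned from about −26° to −95°, which is about 1.2 rad. It read the same after the key was out.
- **Key in its rest:** it stands upright, with the bar top at 196 mm and its yaw within about 1° of the well's.
- **Everything else:** the tray, screwdriver and contactor were detected within 4 mm of where they started. The red keys still stand and the blue rest looks undisturbed. The highest force I read was under 10 N.
- **Disagreements:** the cameras differed by 1–3 mm (up to about 6 mm between the side and top views of the bar). The key turned about 0.36 rad more than the stem, where the stated play explains at most 0.28. The rest is probably give at the stop. The pointer angle is good to about 3°.

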